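# Draw the tester shuttle up to the reader and brake it at the mark

### The arm

A 6-joint arm with a two-finger parallel gripper is mounted at the origin on the work surface. World frame = base frame: x ahead of the robot, y to its left, z up, the work surface at z = 0. Lengths are in m, angles in rad, forces in N, time in s.
With the tool pointing down it reaches from about 0.25 to 0.775 m from the base axis. Payload 4 kg.
Tool frame: the origin (TCP) lies at the very end of the fingers, on their centre line; the grasp point (between the pads) lies 19 mm behind it; z points along the fingers, y is the line along which they close (so a half turn about z gives the same grasp; the last joint's range is limited). The gripper opens to 85 mm and grips with 20 to 120 N. Pads are 22 mm wide; open, the fingers measure 114 mm over their backs; the gripper's body (76 mm by 85 mm) begins 54 mm behind the grasp point. The pads swing forward as they close: fully open they stand 13 mm farther back than shut.
Start: joints at [1.123, 0.087, 1.371, -0, 1.684, -0.103], TCP at [0.186, 0.518, 0.231] pointing down, gripper open.
Joint ranges: [-3.1, 3.1], [-0.76, 2.03], [0.27, 2.55], [-1.08, 4.22], [0.17, 2.65], [-2.57, 2.57]. Speed limits (rad/s): [2.79, 2.79, 3.14, 3.14, 3.14, 3.14].

### API

Orientations are given as a rotation vector (axis times angle).
In Python, from station import env gives the robot as it stands. The module is installed in compiled form; this text tells all that it offers.
- The arm moves only by the shell command python3 -m handwheel 'ROWS' [FORCE]. ROWS is text: rows parted by semicolons, each of 5 numbers parted by spaces: the shift along the tool's x, y, z in mm, then the turn about the tool's z in degrees, then the opening, from 0 (shut) to 1 (fully open). In form: tx ty tz yaw claw; .... A call has 1 to 5 rows; each row is the pose to reach, as a shift and turn from the pose commanded when the call began, along the tool's axes at that moment; what a row does not reach only later rows make up. A row lasts 1/10 s, in which the tool goes at most 50 mm and 8.59 degrees, less where a joint would pass 70% of its speed; a pose out of reach is approached as far as the arm can. A call with a gripper value outside its range is refused whole. The fingers move at their own pace and stop on an object; FORCE is the grip in N (left out, the last holds). Time passes only in rows, so rows that repeat a pose let the fingers close. It gives the time, the measured TCP pose, the force, the opening and the grip force at its end, in the units of the state.
- env.get_obs(): the state, without advancing time (a new reading comes with each control period).
- env.camera(name): name is "side" or "top"; returns the picture (420x560x3 uint8, red, green, blue); there is no depth.
- env.camera_params(name): a dict with "intrinsics" (3x3 intrinsics, pixels), "R" (3x3) and "t" (3): a world point X has camera coordinates R X + t. Camera axes: x right, y down, z forward; pixel columns grow to the right and rows downward; lengths in m; the calibration is good to about 2 mm. A picture is of the moment at which its call begins. camera_params takes no time and is no camera call.
- env.job_done(): hands the job in; it is judged then, once.
Trained networks look in the newest picture that a camera, given by its name, has taken for a name from the list of things; names that differ only in an ending like _2 or _b are one class to them, and where a whole thing is asked for, a point or a joint stands for the part that bears it (a point fixed in the world has none). Each returns a list of dicts, best first, with "conf" (0 to 1); they miss things now and then, are a little off and sometimes report something else, mostly with a low value. They report only what shows in the picture. A call takes as long as a camera call. They do not tell look-alikes from the thing itself.
- env.cut_out(query, camera): "region" (420x560 bool, what is visible of it).
- env.tip_of(query, camera): "centre" ([x, y, z] in m, in world coordinates, good to about 4 mm: a listed point, or the origin of a listed thing).
The state is a dict: "time": time; "joints": joint angles; "dq": joint speeds; "joint_torque": joint torques, N m; "tcp_pos": TCP position; "orientation": TCP orientation; "ft_force": force on the tool from outside, world axes, zero at the start; "wrist_torque": the same for the moment, N m; "opening": finger opening in m; "grasp_force": force on a finger pad.
Only numpy, scipy, OpenCV 4.12 (cv2) and the standard library are available. Lean on these libraries where they do the work, as an engineer would, in place of code of your own. Each camera call takes 0.05 s, during which the arm holds its last target. There are 200 camera calls.

### The job

Grip the black handle of the shuttle that carries the green tester, draw the shuttle up its gently sloping rail by that soft-sprung handle alone, and brake it so that its red pointer stands still at the yellow mark of the reader; hold it still there for a three-second reading. Do not let it bump the red end stop or run back into the lower buffer, do not touch the shuttle itself, and leave the other things on the desk alone. Finish while still holding the handle with the shuttle at rest at the mark.

Things in the scene. Friction and masses are not known exactly. Their poses are not given: they have to be found in the camera images.
- rail: Fixed grey base with two steel rails, 110 mm wide (its x) and 660 mm long (its y). Origin: centre of its underside, on the desk. Its +y axis points uphill along the rail (slope 0.0118, 0.7 degrees: things on it rise 1.2 mm per 100 mm). Dark lower buffer at the -y end, red end stop at the +y end.
- shuttle (a joint): Travel of the shuttle up the rail, m: 0 on the lower buffer (start), red stop at 0.365 (pointer 165 mm uphill of the rail's origin). Shuttle: aluminium deck 100 x 160 mm, 53 mm up, green tester on it (top 78 mm up); on the -x side a 290 mm guide rod for the handle (55 mm up, end brackets to 65). Do not touch it. Mass 2.6 kg nominal (hidden, 1.6 to 3.8).
- handle: Black upright round knob, 30 mm diameter, 52 mm tall, yellow dot on top, 0.1 kg. Origin: centre of the knob, 110 mm above the desk at the start (top 136, underside 84 mm). Grip it from above with any yaw. It slides on the deck's guide rod, parallel to the rail, 90 mm to the -x side of the rail's centre line, against the soft spring told under handle_rest.
- handle_rest (a point): Point on the shuttle where the knob's centre stands when its spring is slack (level along the rail with the pointer). Spring 4 N/m nominal: it pulls the shuttle with 4 N/m times the knob's distance uphill of this point. Play: 60 mm downhill to 170 mm uphill.
- rail_mid (a point): Centre of the rail, 28 mm up. On this slope the nominal shuttle stays still with the knob held about 75 mm uphill of handle_rest (46 to 110 mm, depending on the hidden mass). With the knob held it swings with a period of about 5 s (4 to 6); drag 0.2 N s/m, rolling friction 0.006 N: hardly any damping. Let go, it rolls back.
- pointer (a point): Outer tip of the red pointer on the deck, on the side away from the robot, 56 mm up, 67 mm to the +x side of the rail's centre line; in the middle of the deck's length. The pointer is 8 mm wide.
- mark (a point): Tip centre of the yellow mark plate (24 mm wide along the rail) on the reader's post; its y axis runs uphill parallel to the rail. The pointer is at the mark when both are level along the rail.
- reader: Fixed grey and black optical reader, 140 mm tall, standing beyond the rail; the yellow mark sticks out of it towards the rail. Origin: on the desk 7.5 mm behind the mark's tip; axes as the rail's.
- pen_pot: Steel pen pot, 70 mm diameter, with pens, 156 mm tall; bystander. Origin: underside.
- spray: Blue spray bottle, 60 mm diameter, 170 mm tall; bystander. Origin: underside.
- cream: White jar of hand cream, 48 mm diameter, 110 mm tall; bystander. Origin: underside.
- carton: Green and yellow carton 90 x 160 x 45 mm; bystander. Origin: underside.
- wrench: Wrench lying on the desk; bystander. Origin: underside.
- screwdriver: Screwdriver lying on the desk; bystander. Origin: underside.
Things that resemble listed ones, but are neither listed nor needed, are in the scene too. What is shaped like the reader but orange is not meant.

How it is judged:
By the outcome, as a careful person would: the job done as asked, in the order asked, and still so for the second after the job is handed in, while the arm keeps its last pose, push and grip.
It also fails if it takes over 46 s, if anything falls off the work surface, if the arm or the gripper's body presses on something with over 40 N, if the wrist force passes 120 N, or if a joint passes its speed limit or range.

## Working session

There is one attempt and no reset: what is moved stays moved. The work goes in short steps, Python scripts to look and compute and a shell command to move; the robot and the scene stay as the last step left them, time stands still between calls to the robot, and variables do not carry over. Pictures are saved under pics/ and viewed, at most 10 in all, crops included, and the job is handed in when it is done.

```bash
mkdir -p pics; python3 - <<'E'
from station import env
import cv2,numpy as np
for c in("side","top"):
    im=env.camera(c); cv2.imwrite(f"pics/{c}0.png",im[:,:,::-1])
    for q in ["handle","handle_rest","pointer","mark","rail_mid","rail","reader"]:
        print(c,q,[(np.round(d["centre"],3).tolist(),round(d["conf"],2)) for d in env.tip_of(q,c)[:3]])
o=env.get_obs();print(o)
E
```

```text
side handle [([0.473, -0.233, 0.112], 0.76), ([0.687, -0.047, -0.0], 0.72), ([0.629, -0.256, 0.056], 0.56)]
side handle_rest [([0.476, -0.234, 0.11], 0.74), ([0.687, -0.049, -0.001], 0.28)]
side pointer [([0.667, -0.451, -0.0], 0.45)]
side mark [([0.329, -0.151, 0.055], 0.69), ([0.68, -0.049, 0.054], 0.6), ([0.794, -0.019, 0.06], 0.59)]
side rail_mid [([0.598, -0.049, 0.028], 0.89), ([0.474, -0.231, 0.11], 0.32)]
side rail [([0.603, -0.054, 0.0], 0.97), ([0.385, -0.407, 0.005], 0.41)]
side reader [([0.337, -0.15, 0.002], 0.84), ([0.684, -0.048, 0.001], 0.74), ([0.8, -0.026, -0.005], 0.68)]
top handle [([0.472, -0.23, 0.112], 0.61), ([0.596, -0.046, -0.001], 0.31)]
top handle_rest [([0.476, -0.226, 0.113], 0.71)]
top pointer [([0.629, -0.256, 0.055], 0.71)]
top mark [([0.795, -0.028, 0.054], 0.97), ([0.321, 0.065, 0.056], 0.95), ([0.334, -0.146, 0.057], 0.88)]
top rail_mid [([0.603, -0.047, 0.028], 0.93), ([0.475, -0.224, 0.111], 0.37)]
top rail [([0.596, -0.046, 0.001], 0.56)]
top reader [([0.802, -0.028, -0.002], 0.83), ([0.68, -0.05, 0.001], 0.81), ([0.333, 0.056, -0.001], 0.64)]
{'time': 0.8, 'joints': array([ 1.12290564e+00,  8.71806843e-02,  1.37072713e+00,  2.67213076e-05,
        1.68358643e+00, -1.03119183e-01]), 'dq': array([-0.0006905 , -0.00102154, -0.00060719,  0.00148371, -0.00150622,
        0.00033711]), 'joint_torque': array([ 1.33186772e-03, -3.51665854e+01, -3.13445520e+01, -1.32288819e-04,
       -1.78039011e-05, -7.80138919e-06]), 'tcp_pos': array([0.18590032, 0.51764075, 0.23133766]), 'orientation': array([5.38882656e-01, 3.09502863e+00, 1.60089561e-04]), 'ft_force': array([-0.2379246 ,  0.64158434, -0.21712268]), 'wrist_torque': array([-0.05006559,  0.01292251,  0.00906924]), 'grasp_force': 0.0, 'opening': 0.08536406477712055}
```

View pics/side0.png

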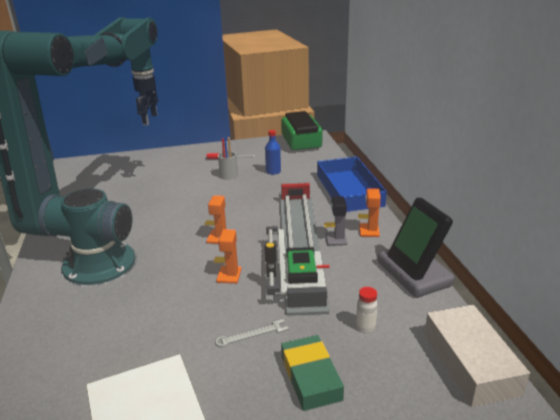

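View pics/top0.png

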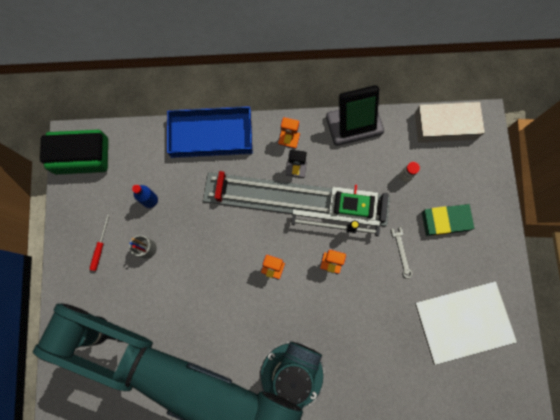

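Candidates: handle is the black knob with yellow dot at top (353,227) / side (270,245). For the reader, the grey/black one is at top (297,162) / side (338,220). The orange look-alikes are at top (289,132), (273,267) and (333,261), and I reject them. Next is a close crop with more precise measurements.

```bash
cat > h.py <<'E'
import numpy as np,cv2
from station import env
P={c:env.camera_params(c) for c in("side","top")}
def back(c,uv,z):
    p=P[c];K,R,t=map(np.array,(p["intrinsics"],p["R"],p["t"]))
    d=R.T@np.linalg.solve(K,[uv[0],uv[1],1.]);o=-R.T@t
    return o+d*(z-o[2])/d[2]
def proj(c,X):
    p=P[c];v=np.array(p["R"])@X+p["t"];v=np.array(p["intrinsics"])@v;return v[:2]/v[2]
E
python3 - <<'E'
from h import *
a=cv2.imread("pics/top0.png");b=cv2.imread("pics/side0.png")
cv2.imwrite("pics/c.png",np.vstack([cv2.resize(a[140:245,195:395],(800,420),interpolation=2)[:, :],]))
cv2.imwrite("pics/d.png",cv2.resize(b[180:310,225:385],(738,600),interpolation=2))
for c,X in(("top",[.6,-.05,.05]),("side",[.6,-.05,.05])):
    print(c,proj(c,np.array(X)),[np.round(proj(c,np.array(X)+d)-proj(c,np.array(X)),2) for d in .01*np.eye(3)])
E
```

```text
top [296.6719069 195.9061212] [array([-0.17, -2.78]), array([-2.86,  0.15]), array([ 0.08, -0.68])]
side [299.27031726 229.56912472] [array([ 3.2 , -0.44]), array([-0.8 , -1.68]), array([-0.03, -2.81])]
```

View pics/c.png

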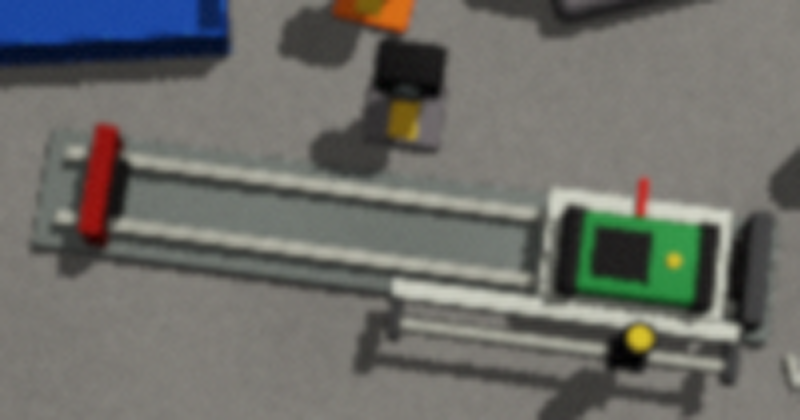

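View pics/d.png

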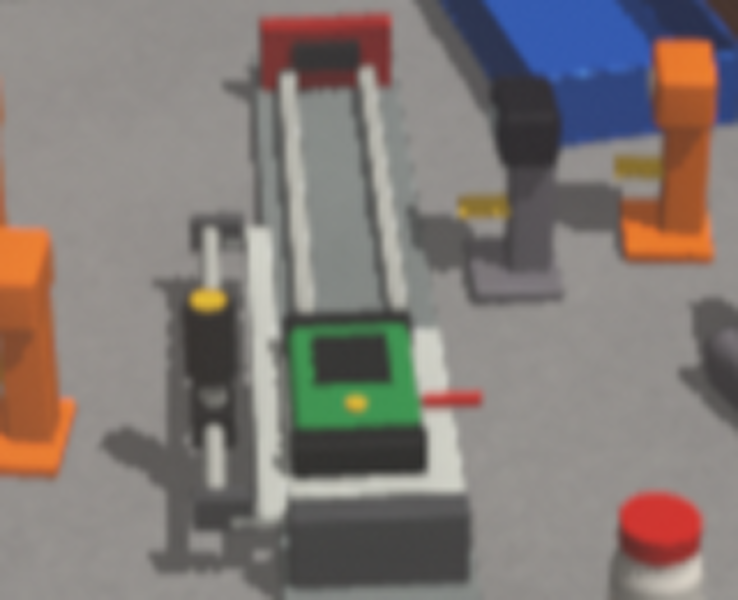

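```bash
python3 - <<'E'
from h import *
T=lambda x,y:((x+.5)/4-.5+195,(y+.5)/4-.5+140)
S=lambda x,y:(x/4.6125+225,y/4.615+180)
a=[back("top",T(*q),z) for q,z in (((75,155),.028),((535,212),.028),((65,217),.028),((530,278),.028))]
for i in(0,2):
    d=a[i]-a[i+1];print("rail dir",np.degrees(np.arctan2(-d[0],d[1])))
a=[back("side",S(*q),z) for q,z in (((288,75),.028),((308,308),.028),((366,70),.028),((400,305),.028))]
for i in(0,2):
    d=a[i]-a[i+1];print("rail dir side",np.degrees(np.arctan2(-d[0],d[1])))
print("ptr",back("top",T(642,180),.056),back("side",S(480,398),.056))
print("mark",[back("top",T(403,139),z) for z in(.05,.056,.06)],[back("side",S(460,207),z) for z in(.05,.056,.06)])
print("dot",back("top",T(640,338),.136),back("side",S(208,300),.136))
E
```

```text
rail dir -10.396712695119376
rail dir -10.765248018719612
rail dir side -10.703125030608064
rail dir side -10.706909312770742
ptr [ 0.62799129 -0.25624588  0.056     ] [ 0.62967633 -0.26139275  0.056     ]
mark [array([ 0.67819751, -0.05011566,  0.05      ]), array([ 0.67645809, -0.04986595,  0.056     ]), array([ 0.67529847, -0.04969947,  0.06      ])] [array([ 0.68224496, -0.04339115,  0.05      ]), array([ 0.67935919, -0.05279943,  0.056     ]), array([ 0.67743534, -0.05907161,  0.06      ])]
dot [ 0.47435754 -0.22966615  0.136     ] [ 0.47478196 -0.23862489  0.136     ]
```

```bash
H="python3 -m handwheel"; $H '-32 -37 0 0 1;-64 -74 0 0 1;-96 -111 0 0 1;-128 -148 0 0 1;-160 -185 0 0 1'; $H '-32 -37 0 0 1;-64 -74 0 0 1;-96 -111 0 0 1;-128 -148 0 0 1;-160 -185 0 0 1'; $H '-32 -37 0 0 1;-64 -74 0 0 1;-96 -111 0 0 1;-128 -148 0 0 1;-160 -185 0 0 1' ; $H '-22 -27 0 -4 1;-44 -53 0 -8 1;-44 -53 0 -9 1;-44 -53 0 -9 1'
```

```text
time: 1.3
tcp_pos: [0.2742, 0.2878, 0.2315]
orientation: [0.537, 3.094, 0.001]
ft_force: [1.8, 0.1, 0.4]
opening: 0.0855
grasp_force: 0.0
time: 1.8
tcp_pos: [0.3623, 0.0594, 0.2318]
orientation: [0.538, 3.093, 0.001]
ft_force: [1.0, 1.9, -0.1]
opening: 0.0851
grasp_force: 0.0
time: 2.3
tcp_pos: [0.4504, -0.1691, 0.2316]
orientation: [0.54, 3.094, 0.0]
ft_force: [0.4, 0.2, 0.2]
opening: 0.0855
grasp_force: 0.0
time: 2.7
tcp_pos: [0.4734, -0.2321, 0.2308]
orientation: [-0.297, -3.127, -0.002]
ft_force: [0.4, -0.2, -1.1]
opening: 0.0853
grasp_force: 0.0
```

```bash
H="python3 -m handwheel"; $H '0 0 40 0 1;0 0 80 0 1;0 0 115 0 1;0 0 138 0 1;0 0 138 0 1'; $H '0 0 0 0 0;0 0 0 0 0;0 0 0 0 0;0 0 0 0 0;0 0 0 0 0' 40; python3 - <<'E'
from h import *
for c in("top","side"):
    im=env.camera(c);cv2.imwrite(f"pics/{c}1.png",im[:,:,::-1])
o=env.get_obs();print(o["time"],o["tcp_pos"],o["opening"],o["grasp_force"],o["ft_force"])
a=cv2.imread("pics/top1.png")[140:245,195:395];b=cv2.imread("pics/side1.png")[180:310,225:385]
cv2.imwrite("pics/e.png",np.hstack([cv2.resize(a,(480,252),interpolation=2),cv2.resize(b,(310,252),interpolation=2)]))
E
```

```text
time: 3.2
tcp_pos: [0.4708, -0.2287, 0.0894]
orientation: [-0.292, -3.12, -0.007]
ft_force: [0.0, 0.1, -0.8]
opening: 0.0853
grasp_force: 0.0
time: 3.7
tcp_pos: [0.4744, -0.2323, 0.0952]
orientation: [0.294, 3.125, -0.002]
ft_force: [-0.9, 0.3, 4.4]
opening: 0.029
grasp_force: 39.3
3.8 [ 0.47442913 -0.23234498  0.0951853 ] 0.02905040329806374 39.271981716156006 [-2.03317656  0.14844132  6.42209388]
```

View pics/e.png

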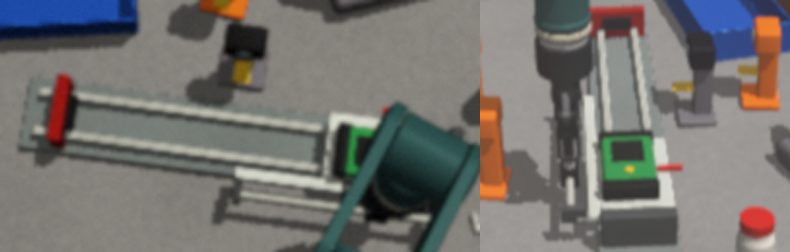

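```bash
cat > see.py <<'E'
from h import *
import sys,json
a=np.radians(10.6);U=np.array([np.sin(a),np.cos(a)]);V=np.array([np.cos(a),-np.sin(a)])
M=np.array([.678,-.050]) # mark, origin for s
def track(c,im,col):
    g,w=np.meshgrid(np.arange(-.26,.10,.0005),np.linspace(-.016,-.003,14) if col=="r" else np.linspace(0.002,.012,11))
    z=.056+.0118*g if col=="r" else .056+0*g
    X=np.stack([M[0]+U[0]*g+V[0]*w,M[1]+U[1]*g+V[1]*w,z],-1).reshape(-1,3)
    p=P[c];q=(X@np.array(p["R"]).T+p["t"])@np.array(p["intrinsics"]).T;q=(q[:,:2]/q[:,2:]).astype(np.float32)
    i=cv2.remap(im.astype(np.float32),q[:,:1].reshape(g.shape),q[:,1:].reshape(g.shape),1)
    f=i[...,0]-np.maximum(i[...,1],i[...,2]) if col=="r" else np.minimum(i[...,0],i[...,1])-i[...,2]
    f=f.mean(0);k=int(f.argmax());lo=max(0,k-36);ww=np.clip(f[lo:k+37]-.25*f[k],0,None)
    return 1e3*float((ww*g[0,lo:k+37]).sum()/ww.sum()),float(f[k])
if __name__=="__main__":
    for c in sys.argv[1:]:
        t=env.get_obs()["time"];im=env.camera(c);o=env.get_obs();cv2.imwrite("pics/last_%s.png"%c,im[:,:,::-1])
        h=1e3*float((o["tcp_pos"][:2]-[.4744,-.2323])@U);l=1e3*float((o["tcp_pos"][:2]-[.4744,-.2323])@V)
        s,f=track(c,im,"r")
        print(f'{c} t={t:.2f} h={h:.1f} lat={l:.1f} z={1e3*o["tcp_pos"][2]:.1f} s={s:.1f} conf={f:.0f} F={np.round(o["ft_force"],1)} g={o["grasp_force"]:.0f}')
        open("log.txt","a").write(json.dumps([c,float(t),h,s,f])+"\n")
E
python3 - <<'E'
from see import *
for c in("top","side"):
  for n in(0,1):
    im=cv2.imread(f"pics/{c}{n}.png")[:,:,::-1]
    print(c,n,[np.round(track(c,im,k),1) for k in"ry"])
E
```

```text
top 0 [array([-214.1,   75.7]), array([ 0. , 80.5])]
top 1 [array([-212.4,   47.8]), array([ 0. , 84.6])]
side 0 [array([-210. ,   67.5]), array([-1.2, 68.3])]
side 1 [array([-210. ,   71.8]), array([-1.1, 73.5])]
```

```bash
H="python3 -m handwheel"; $H '0 8 -1 0 0;0 16 -2 0 0;0 24 -2.3 0 0;0 32 -2.4 0 0;0 40 -2.5 0 0' >/dev/null; python3 see.py side top; 
$H '0 4 0 0 0;0 8 -0.1 0 0;0 12 -0.1 0 0;0 16 -0.2 0 0;0 20 -0.2 0 0'>/dev/null; python3 see.py top
$H '0 4 0 0 0;0 8 -0.1 0 0;0 12 -0.1 0 0;0 16 -0.2 0 0;0 20 -0.2 0 0'>/dev/null; python3 see.py top
$H '0 4 0 0 0;0 8 -0.1 0 0;0 12 -0.1 0 0;0 16 -0.2 0 0;0 20 -0.2 0 0'>/dev/null; python3 see.py side top
```

```text
side t=4.30 h=42.6 lat=0.1 z=95.8 s=-210.0 conf=71 F=[ 5.8  0.3 -0.9] g=40
top t=4.35 h=41.9 lat=0.1 z=95.7 s=-214.0 conf=76 F=[ 6.  -0.8 -2.3] g=40
top t=4.90 h=61.7 lat=0.2 z=96.0 s=-214.0 conf=78 F=[ 5.  -0.9 -2.1] g=40
top t=5.45 h=81.7 lat=0.2 z=96.2 s=-212.7 conf=80 F=[ 5.9 -0.2 -2.9] g=40
side t=6.00 h=101.6 lat=0.3 z=96.5 s=-198.0 conf=70 F=[ 4.8 -1.1 -1.6] g=40
top t=6.05 h=101.3 lat=0.3 z=96.4 s=-200.0 conf=80 F=[ 5.7 -1.6 -1.9] g=40
```

```bash
cat > fit.py <<'E'
import json,numpy as np,sys
from scipy.optimize import least_squares
D=[json.loads(l) for l in open("log.txt")]
T0=[d for d in D if d[0]=="top" and d[4]>55]
ht=np.array([3.8]+[d[1] for d in D]);hh=np.array([0]+[d[2] for d in D])
dt=.01
def sim(d0,b,t1,hf):
    w2=115.8/d0;c=.2/4*w2;fr=.006/4*1e3*w2;t=np.arange(3.8,t1+dt/2,dt);x=v=0.;X=[];Vv=[]
    for h in hf(t):
        X.append(x);Vv.append(v)
        acc=w2*(h+b-x-d0)-c*v-fr*np.tanh(v/.5)
        v+=acc*dt;x+=v*dt
        if x<0:x=0;v=max(v,0)
    return t,np.array(X),np.array(Vv)
def fit():
    t1=max(d[1] for d in D)
    tt=np.array([d[1] for d in T0]);s=np.array([d[3] for d in T0])
    def r(p):
        t,x,v=sim(p[0],p[1],t1,lambda t:np.interp(t,ht,hh));return np.r_[(np.interp(tt,t,x)-214+p[2]-s)/.8,p[1]/4,p[2]/1]
    return least_squares(r,[75,0,0],x_scale=[10,3,1],diff_step=1e-3)
if __name__=="__main__":
    f=fit();d0,b,e=f.x;print("d0 b e",f.x.round(2),"T",2*np.pi*np.sqrt(d0/115.8),"res",(f.fun[:len(T0)]*.8).round(1)[-10:])
    try: print("sd",np.sqrt(np.diag(np.linalg.inv(f.jac.T@f.jac))).round(2))
    except Exception: pass
    t,x,v=sim(d0,b,D[-1][1],lambda t:np.interp(t,ht,hh));tn=t[-1];hn=hh[-1]
    print("now",tn,"h",hn.round(1),"s",(x[-1]-214+e).round(1),"v",v[-1].round(1))
    # plan: N intervals of P s, piecewise linear h, end h = L+d0-b
    P=.55;L=214-e+float(sys.argv[1]) if len(sys.argv)>1 else 214-e
    N=int(sys.argv[2]) if len(sys.argv)>2 else 8
    kt=tn+P*np.arange(N+1);end=L+d0-b
    def run(k,T=0):
        hs=np.r_[hn,k,end];return sim(d0,b,kt[-1]+T,lambda t:np.where(t<=tn,np.interp(t,ht,hh),np.interp(t,kt,hs)))
    def r(k):
        _,x,v=run(k);a=np.diff(np.r_[hn-20,hn,k,end],2)
        return np.r_[(x[-1]-L),v[-1],a*.01]
    q=least_squares(r,np.linspace(hn,end,N+1)[1:-1]);_,x,v=run(q.x)
    print("h plan",np.r_[q.x,end].round(1),"dh",np.diff(np.r_[hn,q.x,end]).round(1),"final",(x[-1]-L).round(2),v[-1].round(2),"L",L)
E
H="python3 -m handwheel"
$H '0 4 0 0 0;0 8 -0.1 0 0;0 12 -0.1 0 0;0 16 -0.2 0 0;0 20 -0.2 0 0'>/dev/null; python3 see.py top
$H '0 4 0 0 0;0 8 -0.1 0 0;0 12 -0.1 0 0;0 16 -0.2 0 0;0 20 -0.2 0 0'>/dev/null; python3 see.py top; python3 fit.py 0 7
```

```text
top t=6.60 h=121.5 lat=0.4 z=96.7 s=-174.5 conf=81 F=[ 4.6 -0.8 -1. ] g=40
top t=7.15 h=141.5 lat=0.5 z=96.9 s=-139.8 conf=80 F=[ 5.5 -1.5 -1.4] g=40
d0 b e [60.21 -0.9  -0.17] T 4.5304701375728165 res [-0.1 -0.1  0.2  0.3  0.1 -0.3]
sd [2.93 3.79 0.43]
now 7.149999999999928 h 141.5 s -140.1 v 66.1
h plan [169.7 199.7 225.6 244.3 256.7 266.  275.3] dh [28.2 30.  25.9 18.7 12.4  9.3  9.3] final 0.0 0.0 L 214.17315241733488
```

```bash
H="python3 -m handwheel"
$H '0 5.6 0 0 0;0 11.2 -0.1 0 0;0 16.8 -0.2 0 0;0 22.4 -0.3 0 0;0 28 -0.3 0 0'>/dev/null; python3 see.py top
$H '0 6 0 0 0;0 12 -0.1 0 0;0 18 -0.2 0 0;0 24 -0.3 0 0;0 30 -0.3 0 0'>/dev/null; python3 see.py top; python3 fit.py 0 6
```

```text
top t=7.70 h=169.8 lat=0.6 z=97.3 s=-103.9 conf=84 F=[ 5.5 -0.4 -1.5] g=40
top t=8.25 h=199.8 lat=0.7 z=97.6 s=-72.0 conf=77 F=[ 6.  -1.9 -1.4] g=40
d0 b e [59.   -2.43 -0.19] T 4.485063814161571 res [-0.2 -0.1  0.1  0.2  0.1 -0.2 -0.2  0.3]
sd [1.93 2.47 0.42]
now 8.249999999999904 h 199.8 s -71.7 v 54.7
h plan [222.3 242.8 257.7 266.8 271.8 275.6] dh [22.6 20.4 15.   9.   5.   3.8] final -0.0 0.0 L 214.18707532229507
```

```bash
H="python3 -m handwheel"
$H '0 4.6 0 0 0;0 9.2 -0.1 0 0;0 13.8 -0.1 0 0;0 18.4 -0.2 0 0;0 22.5 -0.2 0 0'>/dev/null; python3 see.py top
$H '0 4.1 0 0 0;0 8.2 -0.1 0 0;0 12.3 -0.1 0 0;0 16.4 -0.2 0 0;0 20.5 -0.2 0 0'>/dev/null; python3 see.py top; python3 fit.py 0 5
```

```text
top t=8.80 h=221.9 lat=0.7 z=97.9 s=-45.2 conf=71 F=[ 5.9 -1.7 -0.5] g=40
top t=9.35 h=242.3 lat=0.8 z=98.1 s=-26.2 conf=53 F=[ 6.5 -0.6 -0.9] g=40
d0 b e [58.5  -3.05 -0.19] T 4.465840472157409 res [-0.2 -0.1  0.1  0.2  0.1 -0.1 -0.2  0.1  0.1]
sd [1.11 1.49 0.42]
now 9.34999999999988 h 242.3 s -25.5 v 29.1
h plan [256.8 266.6 272.4 275.  275.7] dh [14.5  9.8  5.8  2.6  0.7] final -0.0 -0.0 L 214.19455635393467
```

```bash
H="python3 -m handwheel"
$H '0 3.1 0 0 0;0 6.1 -0.1 0 0;0 9 -0.1 0 0;0 11.8 -0.1 0 0;0 14.5 -0.2 0 0'>/dev/null; python3 see.py top
$H '0 2.2 0 0 0;0 4.3 -0.1 0 0;0 6.3 -0.1 0 0;0 8.2 -0.1 0 0;0 10 -0.1 0 0'>/dev/null; python3 see.py top side; python3 fit.py 0 4; python3 - <<'E'
from h import *
a=cv2.imread("pics/last_top.png")[140:245,195:395];b=cv2.imread("pics/last_side.png")[180:310,225:385]
cv2.imwrite("pics/f.png",np.hstack([cv2.resize(a,(480,252),interpolation=2),cv2.resize(b,(310,252),interpolation=2)]))
E
```

```text
top t=9.90 h=256.6 lat=0.9 z=98.3 s=-13.0 conf=84 F=[ 5.7 -0.5 -0.5] g=40
top t=10.45 h=266.4 lat=0.9 z=98.4 s=-4.6 conf=96 F=[ 5.9 -1.2 -0.5] g=40
side t=10.50 h=266.2 lat=0.9 z=98.4 s=0.2 conf=63 F=[ 5.2 -1.3 -1.1] g=40
d0 b e [58.66 -2.8  -0.22] T 4.471896637658865 res [-0.2  0.1  0.3  0.2 -0.1 -0.1  0.2  0.2  0.4 -0.7]
sd [0.75 1.08 0.42]
now 10.499999999999858 h 266.2 s -4.9 v 8.8
h plan [273.3 275.2 275.6 275.7] dh [7.1 1.9 0.4 0. ] final 0.0 -0.0 L 214.21517430505162
```

View pics/f.png

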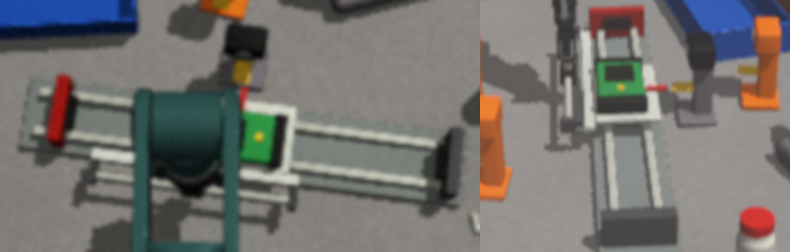

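```bash
H="python3 -m handwheel"
$H '0 1.5 0 0 0;0 3 -0.1 0 0;0 4.4 -0.1 0 0;0 5.7 -0.1 0 0;0 7 -0.1 0 0'>/dev/null; python3 see.py top
$H '0 0.5 0 0 0;0 1 0 0 0;0 1.4 0 0 0;0 1.8 0 0 0;0 2 0 0 0'>/dev/null; python3 see.py top; 
$H '0 0 0 0 0;0 0 0 0 0;0 0 0 0 0;0 0 0 0 0;0 0 0 0 0'>/dev/null; python3 see.py top side; python3 fit.py 0 4; python3 - <<'E'
from see import *
for c in("top","side"): print(c,track(c,cv2.imread(f"pics/last_{c}.png")[:,:,::-1],"y"),[[(q,np.round(d["centre"],4).tolist(),round(d["conf"],2)) for d in env.tip_of(q,c)[:4]] for q in("pointer","mark")])
a=cv2.imread("pics/last_top.png")[155:195,270:340];b=cv2.imread("pics/last_side.png")[200:240,290:350]
cv2.imwrite("pics/g.png",np.hstack([cv2.resize(a,(420,240),interpolation=2),cv2.resize(b,(360,240),interpolation=2)]))
E
```

```text
top t=11.05 h=273.3 lat=0.9 z=98.5 s=0.1 conf=96 F=[ 6.  -2.  -1.5] g=40
top t=11.60 h=275.0 lat=0.9 z=98.5 s=1.9 conf=89 F=[ 5.8 -1.5 -0.4] g=40
top t=12.15 h=275.0 lat=0.9 z=98.5 s=2.1 conf=92 F=[ 6.7 -1.2 -0.9] g=40
side t=12.20 h=275.0 lat=0.9 z=98.5 s=5.3 conf=62 F=[ 6.  -0.2 -1.2] g=40
d0 b e [58.1  -2.95 -0.23] T 4.4505705201550345 res [ 1.1  1.   0.8  0.6  0.1  0.1 -0.5 -1.  -1.3 -1.3]
sd [0.74 1.08 0.42]
now 12.199999999999822 h 275.0 s 0.8 v -0.3
h plan [276.  273.4 275.3 275.3] dh [ 0.9 -2.6  1.9 -0. ] final -0.0 -0.02 L 214.22702003632952
top (-0.005637870121408725, 85.23881530761719) [[('pointer', [0.6692, -0.047, 0.058], 0.72)], [('mark', [0.3288, -0.147, 0.0563], 0.9), ('mark', [0.7932, -0.0273, 0.0555], 0.83), ('mark', [0.6771, -0.0462, 0.0574], 0.68)]]
side (-1.1428930784523912, 69.7912826538086) [[('pointer', [0.6667, -0.0479, 0.0584], 0.59)], [('mark', [0.6788, -0.049, 0.0551], 0.93), ('mark', [0.792, -0.0221, 0.0578], 0.9), ('mark', [0.3278, -0.1499, 0.0575], 0.69), ('mark', [0.326, 0.0579, 0.0556], 0.66)]]
```

View pics/g.png

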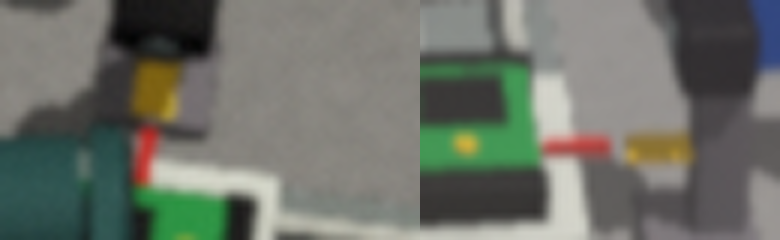

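```bash
H="python3 -m handwheel"
for i in 1 2 3 4 5; do $H '0 0 0 0 0;0 0 0 0 0;0 0 0 0 0;0 0 0 0 0;0 0 0 0 0'>/dev/null; python3 see.py top;done; python3 see.py side
```

```text
top t=12.95 h=275.0 lat=0.9 z=98.5 s=2.1 conf=92 F=[ 4.7 -1.4 -1.4] g=40
top t=13.50 h=275.0 lat=0.9 z=98.5 s=2.1 conf=91 F=[ 5.6 -1.5 -0.4] g=40
top t=14.05 h=275.0 lat=0.9 z=98.5 s=2.2 conf=91 F=[ 5.1 -1.3 -1.3] g=40
top t=14.60 h=275.0 lat=0.9 z=98.5 s=2.1 conf=92 F=[ 5.7 -0.3 -1.3] g=40
top t=15.15 h=275.0 lat=0.9 z=98.5 s=2.1 conf=92 F=[ 5.2 -0.6 -1.9] g=40
side t=15.20 h=275.0 lat=0.9 z=98.5 s=5.4 conf=63 F=[ 5.3 -1.3 -0.7] g=40
```

```bash
H="python3 -m handwheel"
$H '0 -0.7 0 0 0;0 -0.7 0 0 0;0 -0.7 0 0 0;0 -0.7 0 0 0;0 -0.7 0 0 0'>/dev/null; python3 see.py top
$H '0 0 0 0 0;0 0 0 0 0;0 0 0 0 0;0 0 0 0 0;0 0 0 0 0'>/dev/null; python3 see.py top
$H '0 0 0 0 0;0 0 0 0 0;0 0 0 0 0;0 0 0 0 0;0 0 0 0 0'>/dev/null; python3 see.py top
```

```text
top t=15.75 h=274.3 lat=0.9 z=98.5 s=1.9 conf=89 F=[ 5.1 -1.6 -0.1] g=40
top t=16.30 h=274.3 lat=0.9 z=98.5 s=1.4 conf=87 F=[ 5.2 -0.8 -0.7] g=40
top t=16.85 h=274.3 lat=0.9 z=98.5 s=1.2 conf=92 F=[ 6.3 -1.4 -0.9] g=40
```

```bash
H="python3 -m handwheel"
for i in 1 2; do $H '0 0 0 0 0;0 0 0 0 0;0 0 0 0 0;0 0 0 0 0;0 0 0 0 0'>/dev/null; python3 see.py top; done
$H '0 -0.7 0 0 0;0 -0.7 0 0 0;0 -0.7 0 0 0;0 -0.7 0 0 0;0 -0.7 0 0 0'>/dev/null; python3 see.py top
for i in 1 2 3 4; do $H '0 0 0 0 0;0 0 0 0 0;0 0 0 0 0;0 0 0 0 0;0 0 0 0 0'>/dev/null; python3 see.py top; done
```

```text
top t=17.40 h=274.3 lat=0.9 z=98.5 s=0.8 conf=92 F=[ 6.7 -1.  -0.8] g=40
top t=17.95 h=274.3 lat=0.9 z=98.5 s=0.8 conf=93 F=[ 5.6 -1.3 -0.3] g=40
top t=18.50 h=273.6 lat=0.9 z=98.5 s=0.8 conf=94 F=[ 6.4 -1.1 -0.5] g=40
top t=19.05 h=273.6 lat=0.9 z=98.5 s=0.7 conf=94 F=[ 6.3 -0.3 -0.4] g=40
top t=19.60 h=273.6 lat=0.9 z=98.5 s=0.7 conf=94 F=[ 5.6 -1.4 -1.9] g=40
top t=20.15 h=273.6 lat=0.9 z=98.5 s=0.7 conf=94 F=[ 5.1 -2.  -1.1] g=40
top t=20.70 h=273.6 lat=0.9 z=98.4 s=0.7 conf=94 F=[ 5.5 -2.1 -0.4] g=40
```

```bash
python3 see.py side; python3 - <<'E'
from see import *
for c in("top","side"):
  im=cv2.imread(f"pics/last_{c}.png")[:,:,::-1].astype(np.float32)
  for col,ws in(("r",(-.014,-.010,-.006,-.003)),("y",(.003,.006,.009,.012))):
    for w in ws:
      g=np.arange(-.03,.03,.0005);z=.0585 if col=="r" else .056
      q=np.array([proj(c,np.array([*(M+U*k+V*w),z])) for k in g],np.float32)
      i=cv2.remap(im,q[:,:1],q[:,1:],1)[:,0]
      f=(i[:,0]-i[:,1:].max(1)) if col=="r" else 1-i[:,2]/i[:,:2].min(1)
      k=f>f.max()*.5;print(c,col,w,"edges",1e3*g[k].min(),1e3*g[k].max(),"mid",round(500*(g[k].min()+g[k].max()),1),f.max().round(2))
E
```

```text
side t=20.75 h=273.6 lat=0.9 z=98.5 s=4.1 conf=67 F=[ 5.2 -1.1 -0.8] g=40
top r -0.014 edges -3.999999999999976 5.500000000000033 mid 0.8 129.81
top r -0.01 edges -4.499999999999976 5.500000000000033 mid 0.5 106.39
top r -0.006 edges -4.999999999999977 5.500000000000033 mid 0.3 50.88
top r -0.003 edges -7.99999999999998 9.000000000000036 mid 0.5 24.91
top y 0.003 edges -10.499999999999982 14.50000000000004 mid 2.0 0.73
top y 0.006 edges -10.499999999999982 15.00000000000004 mid 2.3 0.82
top y 0.009 edges -10.499999999999982 15.00000000000004 mid 2.3 0.83
top y 0.012 edges -9.99999999999998 15.00000000000004 mid 2.5 0.82
side r -0.014 edges -9.99999999999998 9.000000000000036 mid -0.5 105.0
side r -0.01 edges -8.99999999999998 9.500000000000036 mid 0.3 80.88
side r -0.006 edges -8.49999999999998 12.000000000000039 mid 1.8 22.79
side r -0.003 edges -21.499999999999993 12.500000000000039 mid -4.5 11.62
side y 0.003 edges -13.999999999999984 10.000000000000037 mid -2.0 0.55
side y 0.006 edges -12.999999999999984 11.500000000000037 mid -0.7 0.58
side y 0.009 edges -12.499999999999984 12.500000000000039 mid 0.0 0.56
side y 0.012 edges -12.999999999999984 13.000000000000039 mid 0.0 0.55
```

```bash
H="python3 -m handwheel"
for i in 1 2 3 4 5 6; do $H '0 0 0 0 0;0 0 0 0 0;0 0 0 0 0;0 0 0 0 0;0 0 0 0 0'>/dev/null; done; python3 see.py top; python3 -c "
from station import env;print(env.job_done())"
```

```text
top t=23.80 h=273.6 lat=0.9 z=98.5 s=0.7 conf=94 F=[ 5.6 -0.4 -0.9] g=40
the job is handed in; nothing more can be done
None
```

I drew the shuttle up by its handle and braked it with the pointer within about 2 mm of the yellow mark by the camera images; it stood still there for over 5 s, and I handed the job in at 23.8 s with the handle still gripped.

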